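# Pack specimen pots in a push-and-turn canister

## Task

Pack the specimen pots for transport: open the canister by pressing its safety lid down and turning it an eighth turn anticlockwise, lift the lid off and set it upright on the bench, and stand every pot upright on the floor of the canister, in its compartments. Then slide the loose hold-down ring over the centre rod until it rests on the rod's shoulder above the pots, and put the lid back on, pressing and turning it clockwise until it is locked. Leave the spray bottle, the beaker and the lidded steel jar where they are.

Things in the scene. Friction and masses are not known exactly. Their poses are not given: they have to be found in the camera images.
- canister: round steel canister fixed to the bench, 140 mm in outer and 132 mm in inner diameter, 90 mm high, on a black foot 176 mm wide. Origin: centre of its underside, on the bench; z up. Inside: floor 10 mm above the bench; three low partitions (3 mm thick, tops 38 mm above the bench) from the centre rod to the wall, at 0, 120 and 240 degrees from the x axis: three compartments.
- seal (a joint): black rubber seal ring in the canister's mouth, inner diameter 128 mm, sprung. Value: m it is pushed down. 0: free, its top 105 mm above the bench; 0.003: lid locked; 0.014: fully down. It pushes up with 5 N when free plus 0.6 N per mm.
- pin_a (a point): square bayonet lug on the outside of the canister's neck, 8 mm wide and high, sticking out 9 mm, pointing along the canister's +x, 84 mm above the bench; this point is in its middle. A second one points along -x. They hold the lid by the two J-shaped slots in its skirt.
- bay1 (a point): centre of the floor of the first compartment, 36 mm from the canister's axis, 10 mm above the bench. It has room for one pot, with 5 mm or more to spare on every side; a standing pot's centre is then 45 mm above the bench.
- bay2 (a point): the same, second compartment
- bay3 (a point): the same, third compartment
- rod_tip (a point): tapered tip of the upright centre rod, on the canister's axis, 108 mm above the bench; z up. The rod is 14 mm in diameter down to a shoulder 25 mm below the tip (83 mm above the bench); below that it is 22 mm in diameter.
- lid_grip (a point): centre of the bar grip on the white push-and-turn lid. Bar 100 mm long (its x), 18 mm wide (its y), 30 mm high, on a flat dome 112 mm in diameter; z up. This point is 15 mm above the dome, 15 mm below the bar's top and 71 mm above the lid's lower edge. At the start the lid is locked on the canister: the point is 143 mm above the bench and the bar's x is parallel to the canister's x.
- lid_edge (a point): the lid's other point: on its axis, at the level of its lower edge. Lid 160 mm in diameter, about 260 g. To open: press it down 8 to 11 mm (it bottoms at 11; 7 N to start, 14 N at the bottom), turn it anticlockwise seen from above by 45 degrees while pressed (free from 36 to 54), then lift. Unpressed it cannot turn: a 7 mm lip holds each lug.
- lid_slot (a point): mouth of one of the two slots in the lid's lower edge, 45 degrees clockwise from the lid's +x (the other is opposite). To close: lower the lid level with the slots over the lugs, so the bar 45 (+-8) degrees anticlockwise from the canister's x, 3 mm sideways play; press to 8 to 11 mm below locked height, turn clockwise 45 degrees to the stop while pressed, let go: it springs up and is locked.
- ring_mid (a point): loose hold-down ring of bare aluminium: flat flange 112 mm in diameter, 5 mm thick (a rim 7 mm high at its edge), with a hub 36 mm in diameter rising to 23 mm on its axis, bore 18 mm right through; about 140 g. It lies on the bench, hub up. This point is on its axis, half-way up (11.5 mm above its underside). On the rod's shoulder this point is 94.5 mm above the bench.
- pot1_mid (a point): specimen pot, a closed white plastic cylinder with a ribbed screw cap and a plain paper band, 36 mm in diameter and 70 mm tall, about 80 g, standing upright on the bench at the start. This point is at its centre, half-way up; z is up along the pot. There are two or three pots (absent ones read None).
- pot2_mid (a point): specimen pot, a closed white plastic cylinder with a ribbed screw cap and a plain paper band, 36 mm in diameter and 70 mm tall, about 80 g, standing upright on the bench at the start. This point is at its centre, half-way up; z is up along the pot. There are two or three pots (absent ones read None).
- pot3_mid (a point): specimen pot, a closed white plastic cylinder with a ribbed screw cap and a plain paper band, 36 mm in diameter and 70 mm tall, about 80 g, standing upright on the bench at the start. This point is at its centre, half-way up; z is up along the pot. There are two or three pots (absent ones read None).
- spray_bottle: white trigger spray bottle with a red collar, 72 mm in diameter, 220 mm tall; origin at the centre of its foot, z up. To be left alone.
- beaker: empty glass beaker, 68 mm in diameter, 90 mm tall; origin at the centre of its foot, z up. To be left alone.
- dressing_jar: lidded steel jar, 94 mm in diameter, 110 mm tall; origin at the centre of its foot, z up. To be left alone.
Not all that is in view belongs to the job. What is meant by the part that bears ring_mid is not brown, and is the larger of those in its own colour.

How it is judged (in metres and radians):
On the way, in this order (a step that is already met when the one before it is completed fails the run):
1. the locked lid is pressed down against its spring, clear of the lips, before it turns (value of joint seal above 0.0088 m and angle between the x axis of lid_grip and the x axis of canister, either way round below 0.15 rad), for 0.02 s.
2. the lid is off the canister and stands upright on the bench (horizontal distance between lid_grip and canister above 0.14 m and height (world z) of lid_grip below 0.082 m and angle between lid_grip's own z axis and vertical below 0.15 rad), for 0.2 s.
3. every pot stands upright on the canister's floor (z of pot1_mid in the frame of canister between 0.04 and 0.051 m and horizontal distance between each of pot1_mid, pot2_mid, pot3_mid and canister below 0.055 m and angle between each of pot1_mid, pot2_mid, pot3_mid's own z axis and vertical below 0.15 rad and z of pot2_mid in the frame of canister between 0.04 and 0.051 m and z of pot3_mid in the frame of canister between 0.04 and 0.051 m), for 0.2 s.
4. the hold-down ring lies on the shoulder of the centre rod (horizontal distance between ring_mid and rod_tip below 0.005 m and z of ring_mid in the frame of canister between 0.091 and 0.0985 m and angle between ring_mid's own z axis and vertical below 0.1 rad), for 0.2 s.
At the end, for the whole second after the job is handed in: Every pot stands upright (8 degrees) on the canister's floor, the ring lies level on the rod's shoulder (4 mm), and the lid is locked: height over the canister as at the start (3 mm), centred (6 mm), its bar parallel to the canister's x axis, either way round (5.7 degrees) (all of step 3 and all of step 4 and horizontal distance between lid_grip and canister below 0.006 m and z of lid_grip in the frame of canister between 0.1395 and 0.146 m and angle between the x axis of lid_grip and the x axis of canister, either way round below 0.1 rad); the robot touches nothing.
It fails at once if the spray bottle, the beaker or the steel jar is moved more than 40 mm or tipped (distance of any of spray_bottle, beaker, dressing_jar from where it was at the start of the episode above 0.04 m or angle between any of spray_bottle, beaker, dressing_jar's own z axis and vertical above 0.5 rad).
Of pot1, pot2, pot3 only 2 to 3 are there at a start; the rules pass over those that are not, and their reading is None.
At some moment in a run one of pot1, pot2, pot3, ring may be knocked a few centimetres aside while the robot is not near it.
It also fails if it takes over 210 s, if anything falls off the work surface, if the arm or the gripper's body presses on something with over 40 N, if the wrist force passes 120 N, or if a joint passes its speed limit or range.

## Robot

A 7-joint arm with a two-finger parallel gripper is mounted at the origin on the work surface. World frame = base frame: x ahead of the robot, y to its left, z up, the work surface at z = 0. Lengths are in mm, angles in rad, forces in N, time in s.
With the tool pointing down it reaches from about 400 to 875 mm from the base axis. Payload 4.4 kg.
Tool frame: the origin (TCP) lies at the very end of the fingers, on their centre line; the grasp point (between the pads) lies 19 mm behind it; z points along the fingers, y is the direction in which the jaws open and shut (so a half turn about z gives the same grasp; the last joint's range is limited). The gripper opens to 85 mm and grips with 20 to 120 N. Pads are 22 mm wide; open, the fingers measure 114 mm over their backs; the gripper's body (76 mm by 85 mm) begins 54 mm behind the grasp point. The pads swing forward as they close: fully open they stand 13 mm farther back than shut.
Start: joints at [-1.23, 0.628, 0.038, 1.517, -0.027, 0.996, -0.02], TCP at [257.165, 596.979, 231.313] pointing down, gripper open.
Joint ranges: [-3.06, 3.06], [-0.37, 2.12], [-1.25, 1.32], [0.18, 2.47], [-1.1, 4.24], [0.23, 1.98], [-2.94, 2.94]. Speed limits (rad/s): [2.57, 2.57, 3.14, 3.14, 3.14, 3.14, 3.14].

## Interface

Orientations are given as [roll, pitch, yaw] about the fixed x, y, z axes, in that order (R = Rz(yaw) Ry(pitch) Rx(roll)).
In Python, from cell import ctrl, eyes gives the robot as it stands.
- The arm moves only by the tool move_arm, never from a script. Its argument "increments" is a list of rows, each a list of 6 numbers: the shift along the tool's x, y, z in cm, then the turn, a rotation vector about the tool's x, y, z in degrees. In form: [[x, y, z, wx, wy, wz], ...]. A call has 1 to 20 rows; each row is the pose to reach, as a shift and turn from the pose commanded when the call began, along the tool's axes at that moment; what a row does not reach only later rows make up. A row lasts 1/10 s, in which the tool goes at most 50 mm and 8.59 degrees, less where a joint would pass 70% of its speed; a pose out of reach is approached as far as the arm can. A call with a gripper value outside its range is refused whole. "grip" is the opening, from -1 (shut) to 1 (fully open), set as the call begins (left out, the last holds). The fingers move at their own pace and stop on an object; the grip force is fixed at half the most. Time passes only in rows, so rows that repeat a pose let the fingers close. It gives the time, the measured TCP pose, the force and the opening at its end, in the units of the state.
- ctrl.read_state(): the state, without advancing time (a new reading comes with each control period).
- eyes.get_image(name): name is "scene" or "top"; returns the picture (400x640x3 uint8, red, green, blue); there is no depth.
- eyes.calibration(name): a dict with "fx", "fy", "cx", "cy" (pixels), "pose" (4x4, takes a point from camera to world coordinates). Camera axes: x right, y up, looking along -z (the intrinsics and any distortion apply to the point x, -y, -z); pixel columns grow to the right and rows downward; lengths in mm; the calibration is good to about 2 mm. A picture is of the moment at which its call begins. calibration takes no time and is no camera call.
- ctrl.finish_job(): hands the job in, once; it reports no verdict.
The state is a dict: "clock": time; "qpos": joint angles; "qd": joint speeds; "tau": joint torques, N m; "eef_pos": TCP position; "tool_rot": TCP orientation; "force": force on the tool from outside, world axes, zero at the start; "torque": the same for the moment, N m; "width": finger opening in mm.
Only numpy, scipy, OpenCV 4.12 (cv2) and the standard library are available. Lean on these libraries where they do the work, as an engineer would, in place of code of your own. Each camera call takes 0.05 s, during which the arm holds its last target. There are 200 camera calls.

## Working session

There is one attempt and no reset: what is moved stays moved. The work goes in short steps, Python scripts to look and compute and a tool call to move; the robot and the scene stay as the last step left them, time stands still between calls to the robot, and variables do not carry over. Pictures are saved under pics/ and viewed, about 12 in all and at most 16, crops included, and the job is handed in when it is done.

Besides the shell and the picture viewer there is one more tool, called after "Request:" as name(argument=value, ...) on one line, values as JSON. move_arm: Moves the arm, as the interface text tells. Its arguments: {"type":"object","properties":{"increments":{"type":"array","items":{"type":"array","items":{"type":"number"}}},"grip":{"type":"number"}},"required":["increments"]}

```bash
ls; mkdir -p pics; python3 - <<'E'
from cell import ctrl, eyes
import cv2,json
print(ctrl.read_state())
for n in("scene","top"):
    c=eyes.calibration(n); print(n,c)
    cv2.imwrite(f"pics/{n}0.png",cv2.cvtColor(eyes.get_image(n),cv2.COLOR_RGB2BGR))
E
```

```text
pics
{'clock': 0.0, 'qpos': array([-1.22978202,  0.62931595,  0.03844615,  1.51839654, -0.02701107,
        0.99629928, -0.02000862]), 'qd': array([ 9.06243949e-05,  1.81314548e-03, -3.85593664e-04, -5.20148996e-04,
        1.13692480e-03, -5.04986356e-04, -4.63066194e-04]), 'tau': array([-2.24851469e-04, -5.63399184e+01,  1.22633860e+00, -1.93445295e+01,
        1.10831286e-02,  1.03092432e-02, -6.91281965e-07]), 'eef_pos': array([256.91627015, 596.37610592, 230.39959793]), 'tool_rot': array([-3.13969164e+00,  1.73749869e-05,  2.73475968e+00]), 'force': array([-0.09083494,  0.28254349,  0.47491053]), 'torque': array([-0.01741152,  0.1112907 , -0.00506846]), 'width': 85.21333908301422}
scene {'fx': 442.02844415315076, 'fy': 442.02844415315076, 'cx': 314.20493751591675, 'cy': 199.43985513961198, 'pose': array([[ 6.56577227e-01, -5.06570535e-01,  5.58831494e-01,
         1.36424546e+03],
       [ 7.54070763e-01,  4.24313266e-01, -5.01333758e-01,
        -7.31655344e+02],
       [ 1.68412936e-02,  7.50562819e-01,  6.60584457e-01,
         1.06128279e+03],
       [ 0.00000000e+00,  0.00000000e+00,  0.00000000e+00,
         1.00000000e+00]])}
top {'fx': 368.3734847083658, 'fy': 368.3734847083658, 'cx': 323.95937326542963, 'cy': 201.74929860539908, 'pose': array([[-3.91443767e-03,  9.95791624e-01, -9.15626465e-02,
         4.18126777e+02],
       [-9.99983212e-01, -4.28915293e-03, -3.89602774e-03,
        -3.28636368e+01],
       [-4.27235799e-03,  9.15458586e-02,  9.95791696e-01,
         1.46001271e+03],
       [ 0.00000000e+00,  0.00000000e+00,  0.00000000e+00,
         1.00000000e+00]])}
```

View pics/scene0.png

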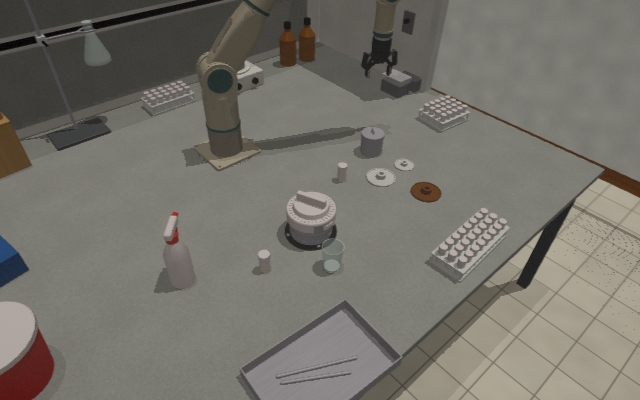

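View pics/top0.png

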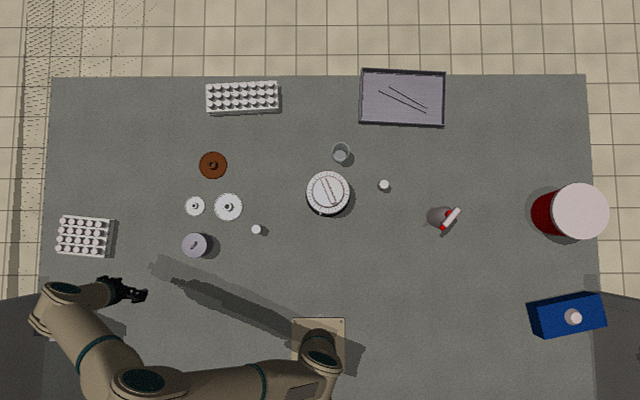

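The top view shows:
- **Canister and lid:** (328,192).
- **Pots:** (384,185) and (256,229). The rack vials at (242,97) and (84,237) look similar but are not standing on the bench.
- **Ring candidates:** large aluminium (228,207), small aluminium (195,206) and brown (213,165). By the description I choose the large aluminium one.
- **To be left alone:** beaker (341,152), jar (196,244) and spray bottle (441,217).

```bash
cat > h.py <<'E'
from cell import ctrl, eyes
import cv2, numpy as np
C={n:eyes.calibration(n) for n in("scene","top")}
def ray(n,u,v):
    c=C[n];P=c["pose"]
    return P[:3,3],P[:3,:3]@np.array([(u-c["cx"])/c["fx"],-(v-c["cy"])/c["fy"],-1.])
def onz(n,u,v,z):
    o,d=ray(n,u,v); return o+d*(z-o[2])/d[2]
def proj(n,p):
    c=C[n];P=c["pose"];q=P[:3,:3].T@(np.array(p)-P[:3,3]); return np.array([c["cx"]+c["fx"]*q[0]/-q[2],c["cy"]-c["fy"]*q[1]/-q[2]])
def grab(n,name=None):
    im=cv2.cvtColor(eyes.get_image(n),cv2.COLOR_RGB2BGR)
    if name: cv2.imwrite(f"pics/{name}.png",im)
    return im
def crop(im,box,k,name):
    x0,y0,x1,y1=box; cv2.imwrite(f"pics/{name}.png",cv2.resize(im[y0:y1,x0:x1],None,fx=k,fy=k,interpolation=cv2.INTER_CUBIC))
def blobs(im,box,thr,amin=20,white=True):
    x0,y0,x1,y1=box; h=cv2.cvtColor(im,cv2.COLOR_BGR2HSV)[y0:y1,x0:x1]
    m=((h[...,2]>thr)&(h[...,1]<60)).astype(np.uint8)
    for c in cv2.findContours(m,cv2.RETR_EXTERNAL,cv2.CHAIN_APPROX_NONE)[0]:
        if cv2.contourArea(c)>=amin:
            (x,y),r=cv2.minEnclosingCircle(c); mo=cv2.moments(c)
            yield np.array([x+x0,y+y0]),r,cv2.contourArea(c),np.array([mo["m10"]/mo["m00"]+x0,mo["m01"]/mo["m00"]+y0])
E
python3 - <<'E'
from h import *
t=cv2.imread("pics/top0.png");s=cv2.imread("pics/scene0.png")
for n,im,b in(("top",t,(150,130,460,260)),("scene",s,(230,120,460,290))):
  for thr in(150,185):
    print(n,thr)
    for e,r,a,m in blobs(im,b,thr): print(e.round(1),round(r,1),a,m.round(1),onz(n,*m,0)[:2].round(),onz(n,*m,70)[:2].round())
a=cv2.resize(t[140:260,170:400],None,fx=3.4,fy=3.4,interpolation=2)
b=cv2.resize(s[150:280,245:450],None,fx=3.4,fy=3.4,interpolation=2)
cv2.imwrite("pics/c1.png",a);cv2.imwrite("pics/c2.png",b)
E
```

```text
top 150
[194.9 244.5] 11.7 180.5 [196.6 241.1] [399. 476.] [400. 452.]
[255.5 228.5] 4.5 49.0 [255.5 228.8] [446. 244.] [445. 231.]
[451.  216.5] 11.2 96.0 [451.3 216.7] [ 491. -531.] [ 487. -507.]
[194.3 205.4] 9.8 254.0 [194.4 205.7] [539. 489.] [533. 464.]
[227.4 206.1] 14.0 539.5 [227.9 206.5] [535. 355.] [530. 337.]
[383.6 183.4] 4.6 50.5 [383.7 183.6] [ 624. -266.] [ 614. -255.]
[327.4 191.7] 21.2 1342.5 [327.5 191.6] [593. -41.] [585. -41.]
top 185
[255.5 228.5] 3.8 41.0 [255.5 228.5] [447. 244.] [446. 231.]
[451.5 216.5] 10.1 57.0 [451.2 217.1] [ 489. -531.] [ 486. -507.]
[329.  205.5] 15.1 35.5 [329.5 208.1] [527. -49.] [522. -48.]
[194.5 205.5] 8.9 211.5 [194.8 205.7] [539. 487.] [533. 462.]
[227.9 206.4] 13.2 450.5 [228.  206.7] [534. 355.] [529. 336.]
[383.9 183.7] 3.9 37.5 [383.7 183.7] [ 624. -266.] [ 614. -255.]
[325.  192.5] 13.9 205.5 [320.4 194.3] [582. -13.] [574. -14.]
[327.5 190. ] 12.8 49.0 [327.8 190.3] [598. -43.] [589. -42.]
[310.5 183. ] 5.6 21.0 [310.7 183.4] [626.  26.] [616.  23.]
[332. 189.] 13.4 163.0 [335.6 187.5] [609. -74.] [600. -72.]
[343.  183.5] 10.7 25.0 [343.9 183.4] [ 626. -107.] [ 616. -104.]
scene 150
[454.1 260.4] 6.6 22.5 [453.9 261.7] [974. 216.] [999. 154.]
[263.4 253.5] 5.6 66.0 [263.3 253.6] [ 559. -222.] [ 612. -255.]
[443.2 245.1] 4.2 33.0 [443.1 245.6] [909. 247.] [939. 183.]
[448. 248.] 13.6 70.5 [451.6 251. ] [942. 249.] [970. 184.]
[451.6 236.1] 7.5 61.5 [452.3 237.4] [907. 301.] [937. 233.]
[311.  207.5] 24.3 958.0 [310.8 209.4] [499.  29.] [556. -21.]
[381.  175.5] 14.2 331.0 [380.4 176.8] [531. 358.] [586. 286.]
[342.  164.5] 4.3 31.5 [342.1 164.5] [378. 298.] [443. 230.]
[404.  164.5] 9.3 138.0 [404.  164.3] [537. 491.] [592. 410.]
scene 185
```

View pics/c1.png

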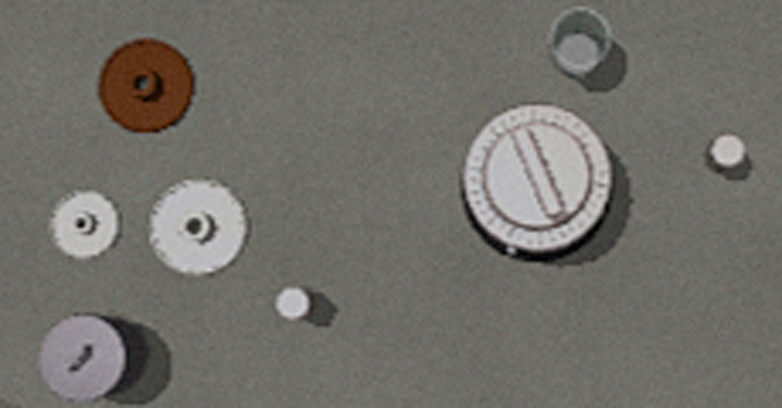

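View pics/c2.png

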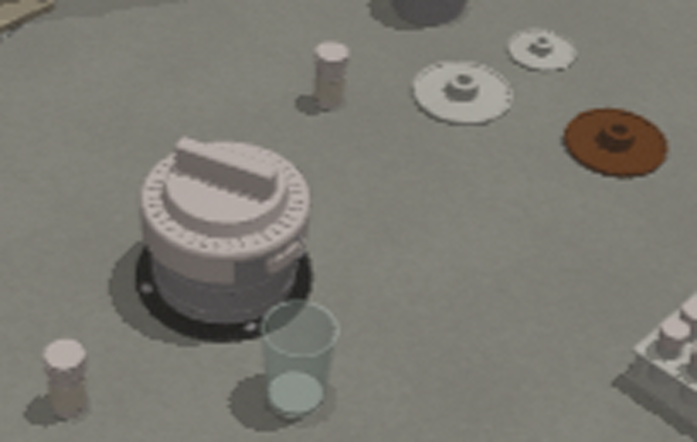

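The close crops settle the ring: the larger aluminium disc (crop 198,226), about 55 mm in radius, at roughly (534,355). The smaller aluminium disc and the brown disc are decoys. Only two pots are present, at about (613,-255) and (445,231), and the two views agree. The lid bar runs from crop (515,135) to (560,218).

```bash
cat >> h.py <<'E'
from scipy.spatial.transform import Rotation as Ro
def go(p,yaw,st=None):
    "shift (cm, tool axes) and turn (deg) from the present pose to TCP p, tool down, yaw in deg"
    st=st or ctrl.read_state(); R=Ro.from_euler("xyz",st["tool_rot"]); G=Ro.from_euler("xyz",[180,0,yaw],degrees=True)
    print("at",st["eef_pos"].round(1),np.degrees(st["tool_rot"]).round(1),"F",st["force"].round(1),"w",round(st["width"],1),"t",round(st["clock"],2))
    print("go",p,yaw,":",(R.inv().apply(np.array(p)-st["eef_pos"])/10).round(2),(np.degrees((R.inv()*G).as_rotvec())).round(1))
E
python3 - <<'E'
from h import *
t=cv2.imread("pics/top0.png");h=cv2.cvtColor(t,cv2.COLOR_BGR2HSV)
m=np.zeros(t.shape[:2],np.uint8);b=m.copy()
b[170:215,305:350]=(h[170:215,305:350,2]>185)
n,l,s,c=cv2.connectedComponentsWithStats(b,connectivity=4)
i=l[190,328]; i = i or l[191,328]
pts=np.argwhere(l==i)[:,::-1].astype(np.float32); print(len(pts),pts.mean(0),cv2.minAreaRect(pts))
W=np.array([onz("top",*p,158)[:2] for p in pts]); vx,vy,x,y=cv2.fitLine(W.astype(np.float32),2,0,.01,.01).ravel()
print("bar ang",np.degrees(np.arctan2(vy,vx))%180,x,y, "rim",onz("top",327.5,191.6,100)[:2])
g=h[176:208,312:345,2]; print("\n".join("".join("%4d"%v for v in r) for r in g[::2]))
for e,r,a,mm in blobs(cv2.imread("pics/scene0.png"),(290,180,340,245),150): print(mm,onz("scene",*mm,125))
go([580,-40,200],28)
E
```

```text
73 [327.75342 190.31506] ((327.56036376953125, 189.9741668701172), (25.60475730895996, 2.888741970062256), 66.80140686035156)
bar ang 22.612057 578.7017 -41.416492 rim [581.00444638 -40.85069705]
 101 137 177 193 188 168 171 191 184 194 161 162 162 152 156 171 183 162 152 153 125 136 183 180 186 188 188 164 166 186 133 100 108
 184 194 161 167 197 196 168 139 154 171 183 190 180 146 163 194 188 183 186 190 193 187 175 166 154 173 186 188 191 184 191 171 125
 189 192 189 192 150 160 182 191 150 153 189 190 192 173 119 157 190 188 188 192 190 183 189 187 187 186 151 140 161 176 187 191 196
 193 193 167 151 176 189 189 188 193 154 167 191 193 187 177 137 166 193 186 188 189 190 185 188 186 189 193 183 148 131 155 179 189
 166 136 153 189 194 188 184 187 188 183 137 148 188 191 194 168 131 164 194 187 185 184 186 184 188 185 189 190 182 142 164 190 188
 155 142 178 192 191 185 190 189 192 187 182 146 164 193 191 189 153 130 169 192 189 191 187 185 189 184 185 186 191 188 125 145 192
 132 162 195 190 189 187 186 189 190 187 187 186 160 175 197 187 189 150 112 160 188 190 185 184 187 187 1
[... 752 characters left out ...]
 192 182 149 164 195 193 197 157 123 165 191 192 179 115  82 162 192 173
 171 188 187 145  95 128 176 194 188 187 185 187 189 190 185 190 194 184 156 171 192 179 128 118 143 165 134  82 139 185 172 178 194
 197 189 166 170 186 149  92 110 157 187 192 194 191 196 193 188 188 191 187 165 129 119 133 113  82  73 145 179 185 189 189 187 189
 149 181 190 192 194 173 177 191 166 113  94  97 107 116 133 144 146 138 126 115  93  72  98 154 184 177 187 194 167 174 193 141  62
[312.44859585 207.97655678] [599.21600228 -51.93275948 125.        ]
at [257.  596.4 230.5] [-179.9    0.   156.7] F [ 0.7 -0.2 -0. ] w 85.5 t 0.1
go [580, -40, 200] 28 : [-54.85 -45.66   3.13] [-1.000e-01  1.000e-01  1.287e+02]
```

The bar's edge lines give about 24.5° and a centre near (580,-41), consistent with the rim. I'll move above it.

Request:
move_arm(increments=[[-54.9,-45.75,3.1,0,0,132.2],[-54.9,-45.75,3.1,0,0,132.2],[-54.9,-45.75,3.1,0,0,132.2],[-54.9,-45.75,3.1,0,0,132.2],[-54.9,-45.75,3.1,0,0,132.2],[-54.9,-45.75,3.1,0,0,132.2],[-54.9,-45.75,3.1,0,0,132.2],[-54.9,-45.75,3.1,0,0,132.2],[-54.9,-45.75,3.1,0,0,132.2],[-54.9,-45.75,3.1,0,0,132.2],[-54.9,-45.75,3.1,0,0,132.2],[-54.9,-45.75,3.1,0,0,132.2],[-54.9,-45.75,3.1,0,0,132.2],[-54.9,-45.75,3.1,0,0,132.2],[-54.9,-45.75,3.1,0,0,132.2],[-54.9,-45.75,3.1,0,0,132.2],[-54.9,-45.75,3.1,0,0,132.2],[-54.9,-45.75,3.1,0,0,132.2],[-54.9,-45.75,3.1,0,0,132.2],[-54.9,-45.75,3.1,0,0,132.2]], grip=1)

```text
clock: 2.1
eef_pos: [580.2, -39.7, 200.4]
tool_rot: [-3.141, -0.0, 0.429]
force: [0.2, 0.4, 0.7]
width: 85.3
```

Request:
move_arm(increments=[[0,0.1,2,0,0,0],[0,0.1,4,0,0,0],[0,0.1,5.5,0,0,0],[0,0.1,6.4,0,0,0],[0,0.1,6.9,0,0,0],[0,0.1,6.9,0,0,0]])

```text
clock: 2.7
eef_pos: [580.6, -41.3, 131.0]
tool_rot: [-3.141, 0.001, 0.428]
force: [-0.5, 0.6, 0.1]
width: 85.4
```

Request:
move_arm(increments=[[0,0,0,0,0,0],[0,0,0,0,0,0],[0,0,0,0,0,0],[0,0,0,0,0,0],[0,0,0,0,0,0],[0,0,0,0,0,0],[0,0,0,0,0,0],[0,0,0,0,0,0]], grip=-1)

```text
clock: 3.5
eef_pos: [580.6, -40.6, 131.4]
tool_rot: [-3.14, -0.0, 0.428]
force: [-1.9, 4.0, 3.8]
width: 17.0
```

Request:
move_arm(increments=[[0,0,0.3,0,0,0],[0,0,0.6,0,0,0],[0,0,0.9,0,0,0],[0,0,1.0,0,0,0],[0,0,1.0,0,0,0],[0,0,1.0,0,0,0]])

```text
clock: 4.1
eef_pos: [580.6, -40.6, 121.9]
tool_rot: [-3.14, -0.0, 0.428]
force: [-3.1, 3.9, 9.6]
width: 17.0
```

Request:
move_arm(increments=[[0,0,0.05,0,0,-5],[0,0,0.05,0,0,-10],[0,0,0.05,0,0,-15],[0,0,0.05,0,0,-20],[0,0,0.05,0,0,-25],[0,0,0.05,0,0,-30],[0,0,0.05,0,0,-35],[0,0,0.05,0,0,-40],[0,0,0.05,0,0,-45],[0,0,0.05,0,0,-45],[0,0,0.05,0,0,-45]])

```text
clock: 5.2
eef_pos: [581.3, -39.5, 121.7]
tool_rot: [3.141, -0.003, 1.214]
force: [-2.4, 4.5, 9.8]
width: 17.2
```

Request:
move_arm(increments=[[0,0,-0.5,0,0,0],[0,0,-1.0,0,0,0],[0,0,-1.5,0,0,0],[0,0,-2.0,0,0,0],[0,0,-2.5,0,0,0],[0,0,-3.0,0,0,0],[0,0,-3.0,0,0,0]])

```text
clock: 5.9
eef_pos: [579.7, -40.6, 150.6]
tool_rot: [-3.139, -0.0, 1.213]
force: [-1.7, 4.1, -2.1]
width: 16.8
```

Request:
move_arm(increments=[[0,0,-3,0,0,0],[0,0,-6,0,0,0],[0,0,-9,0,0,0],[3,-0.4,-9,0,0,0],[6,-0.9,-9,0,0,0],[10,-1.5,-9,0,0,0],[14,-2.1,-9,0,0,0],[17,-2.6,-9,0,0,0],[19.2,-2.9,-9,0,0,0],[19.2,-2.9,-5,0,0,0],[19.2,-2.9,-1,0,0,0],[19.2,-2.9,3,0,0,0],[19.2,-2.9,6,0,0,0],[19.2,-2.9,8,0,0,0],[19.2,-2.9,8.6,0,0,0],[19.2,-2.9,8.9,0,0,0],[19.2,-2.9,9.1,0,0,0],[19.2,-2.9,9.1,0,0,0]])

```text
clock: 7.7
eef_pos: [621.8, 148.5, 60.9]
tool_rot: [3.14, -0.001, 1.213]
force: [-0.4, 1.1, -1.9]
width: 16.9
```

Force still shows the lid's weight, so I'll lower slightly until it makes contact.

Request:
move_arm(increments=[[0,0,0.1,0,0,0],[0,0,0.2,0,0,0],[0,0,0.2,0,0,0]])

```text
clock: 8.0
eef_pos: [621.9, 148.8, 59.9]
tool_rot: [3.14, -0.002, 1.213]
force: [-1.2, -0.3, 5.4]
width: 17.1
```

Request:
move_arm(increments=[[0,0,0,0,0,0],[0,0,0,0,0,0],[0,0,0,0,0,0],[0,0,0,0,0,0],[0,0,0,0,0,0],[0,0,-2,0,0,0],[0,0,-5,0,0,0],[0,0,-10,0,0,0],[0,0,-15,0,0,0]], grip=1)

```text
clock: 8.9
eef_pos: [620.2, 148.5, 208.7]
tool_rot: [-3.14, 0.001, 1.213]
force: [1.8, 0.4, -0.4]
width: 85.6
```

```bash
python3 - <<'E'
from h import *
t=grab("top","top1");s=grab("scene","scene1")
p=[581,-41,100];a=proj("top",p).astype(int);b=proj("scene",p).astype(int);print(a,b)
A=cv2.resize(t[a[1]-30:a[1]+30,a[0]-30:a[0]+30],(390,390),interpolation=2);B=cv2.resize(s[b[1]-30:b[1]+30,b[0]-30:b[0]+30],(390,390),interpolation=2)
cv2.imwrite("pics/c3.png",np.hstack([A,B]))
go([445,231,150],0)
for n,im,bx in(("top",t,(150,130,460,260)),("scene",s,(230,120,460,290))):
    for e,r,ar,m in blobs(im,bx,150): print(n,e.round(1),round(r,1),ar,m.round(1),onz(n,*m,5)[:2].round(),onz(n,*m,70)[:2].round())
E
```

```text
[327 191] [311 209]
at [625.7 148.8 215.3] [179.3  -0.4  69.5] F [0.6 0.2 0.4] w 85.6 t 9.0
go [445, 231, 150] 0 : [  1.32 -19.88   6.31] [ 0.3 -0.8 69.5]
top [194.  244.5] 11.9 263.0 [195.  242.4] [394. 480.] [395. 457.]
top [451.  216.5] 11.2 99.5 [451.3 216.8] [ 490. -529.] [ 487. -507.]
top [338.5 200.5] 3.8 22.0 [338.8 200.1] [558. -86.] [552. -84.]
top [194.3 205.4] 9.8 257.5 [194.4 205.7] [539. 487.] [533. 464.]
top [222. 205.] 12.4 134.0 [219.3 205. ] [541. 388.] [535. 369.]
top [279.  194.5] 14.2 100.0 [278.5 198.8] [565. 154.] [558. 145.]
top [279. 190.] 11.0 170.5 [278.4 190.3] [599. 154.] [590. 146.]
top [334.5 189. ] 9.9 119.5 [335.5 187.8] [607. -73.] [599. -71.]
top [383.6 183.4] 4.6 51.0 [383.7 183.6] [ 623. -265.] [ 614. -255.]
top [284.6 176.1] 12.6 302.5 [285.7 175.4] [658. 125.] [648. 118.]
scene [455.7 263. ] 7.7 24.0 [454.1 262.2] [977. 211.] [1001.  153.]
scene [263.5 253.5] 5.7 68.0 [263.4 253.6] [ 563. -224.] [ 612. -255.]
scene [443.2 245.2] 4.2 35.0 [443.1 245.5] [912. 243.] [939. 183.]
scene [448. 248.] 13.6 77.5 [451.9 250.7] [944. 246.] [970. 186.]
scene [453.  234.5] 9.6 65.5 [452.6 236.9] [908. 299.] [936. 236.]
scene [362.5 208.5] 20.0 393.0 [365.9 209.5] [629. 175.] [674. 119.]
scene [356.5 199.5] 18.7 161.0 [353.8 195.5] [547. 195.] [597. 138.]
scene [381.  175.5] 14.2 344.0 [380.5 176.7] [535. 353.] [586. 287.]
scene [342.4 164. ] 4.6 32.5 [342.2 164.5] [383. 294.] [444. 231.]
scene [404.  164.5] 9.3 143.0 [404.  164.3] [541. 485.] [591. 410.]
scene [249.5 142.5] 7.9 32.0 [249.2 144.1] [30. 92.] [112.  41.]
```

View pics/c3.png

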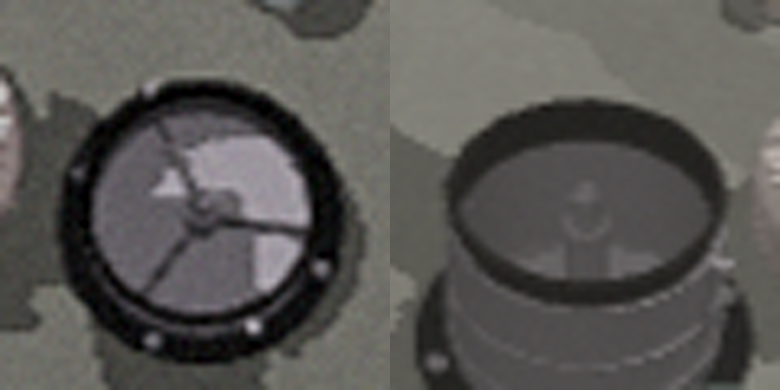

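View pics/top1.png

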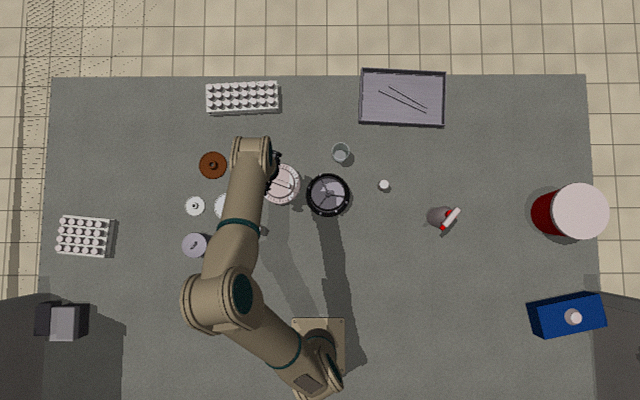

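The lid stands on the bench around top pixel (284,184). The open canister at (328,193) shows its partitions at about 25°, 145° and 265° (crop ends (158,120), (150,290), (310,235)), so the bays lie at about 84.5°, 204.5° and 324.5°. Next I'll pin down the axis numerically.

```bash
python3 - <<'E'
from h import *
t=cv2.imread("pics/top1.png");s=cv2.imread("pics/scene1.png")
for n,im,c in(("top",t,(328,193)),("scene",s,(311,209))):
    g=cv2.cvtColor(im,cv2.COLOR_BGR2HSV)[...,2]; m=np.zeros_like(g); x,y=c
    m[y-33:y+33,x-33:x+33]=g[y-33:y+33,x-33:x+33]<55
    cs,hi=cv2.findContours(m,cv2.RETR_CCOMP,cv2.CHAIN_APPROX_NONE)
    for k,q in zip(cs,hi[0]):
        if len(k)>40:
            h=cv2.convexHull(k); e=cv2.fitEllipse(h); print(n,"hole" if q[3]>=0 else "outer",np.round(e[0],2),np.round(e[1],1),*[ (z,onz(n,*e[0],z)[:2].round(1)) for z in(8,100,105)])
u=np.array([297+207/6.5-.5,161+205/6.5-.5]);v=np.array([281+193/6.5-.5,179+183/6.5-.5])
print("rod",u,onz("top",*u,106),v,onz("scene",*v,106))
print("pred",proj("top",[580.5,-41,106]),proj("scene",[580.5,-41,106]))
g=cv2.cvtColor(s,cv2.COLOR_BGR2GRAY); print(g[200:222,303:319])
g=cv2.cvtColor(t,cv2.COLOR_BGR2GRAY); print(g[186:200,322:336])
E
```

```text
top outer [327.31 194.94] [43.6 44.8] (8, array([578.7, -40.6])) (100, array([568.5, -40.1])) (105, array([568. , -40.1]))
top hole [327.58 193.26] [32.7 35.2] (8, array([585.4, -41.7])) (100, array([574.8, -41.1])) (105, array([574.2, -41.1]))
scene outer [291.81 231.66] [14.3 21.6] (8, array([547.7, -96. ])) (100, array([ 619. , -151.5])) (105, array([ 622.9, -154.5]))
scene outer [310.56 209.73] [31.5 42. ] (8, array([506.2,  22. ])) (100, array([581.2, -43.9])) (105, array([585.3, -47.4]))
scene hole [310.68 211.1 ] [23.1 39.5] (8, array([511.9,  17.7])) (100, array([586.3, -47.8])) (105, array([590.4, -51.4]))
rod [328.34615385 192.03846154] [578.63876746 -43.93823695 106.        ] [310.19230769 206.65384615] [574.27707199 -39.57459468 106.        ]
pred [327.54959302 191.5423058 ] [311.12083052 207.84867962]
[[ 35  36  36  40  42  47  47  47  46  47  45  41  39  37  39  35]
 [ 48  56  64  80  79  80  82  79  80  80  80  79  76  66  61  45]
 [ 80  78  79  78  80  80  80  81  82  80  82  82  81  79  80  81]
 [ 80  80  79  81  82  79  81  80  81  80  79  80  81  80  80  80]
 [ 79 
[... 1327 characters left out ...]
7 135  95 102 144 160 151 155 153 152 157 149 153]
 [159 166 157 108  64 131 155 153 162 164 158 161 158 151]
 [170 168 170 130  78  80  91 119 120 108 106 137 157 154]
 [111 111 114 101  75  75 102 108 108 105  88  95 135 157]
 [ 93  95 100  84  57  82 109  88  90  99 101  91 132 156]
 [ 96  93  87  94  72  55  59  69  83  95  95  93 140 164]
 [ 94  97  91  79  80  72  67  83  65  57  67  78 100 136]
 [ 98  99  99  67  54  68  72  63  52  43  28  30  36  57]
 [100  93 105  80  45  41  37  51  80  92  89  86  88  81]
 [ 97 100  92  76  65  65  56  79 100 103  98  99  96  99]
 [ 99  94  62  57  87  98  96 103  93 102  97  94  97  89]
 [ 96  66  46  74 107 100  97  96  97  99  99  97  88  88]]
```

The axis comes to (580.8,-40.6); the grip geometry, the rod tip and the foot agree within about 2 mm. Pot B goes to the 84.5° bay at (584,-5) and pot A to the 324.5° bay at (610,-61.5).

Request:
move_arm(increments=[[1.5,-19.5,6,0,0,-15],[1.5,-19.5,6,0,0,-15],[1.5,-19.5,6,0,0,-15],[1.5,-19.5,6,0,0,-15],[1.5,-19.5,6,0,0,-15],[1.5,-19.5,6,0,0,-15],[1.5,-19.5,6,0,0,-15],[1.5,-19.5,6,0,0,-15]], grip=1)

```text
clock: 9.8
eef_pos: [445.4, 230.3, 148.2]
tool_rot: [3.139, -0.0, 1.473]
force: [-0.1, -0.8, -0.1]
width: 85.2
```

```bash
python3 - <<'E'
from h import *
go([444.5,231,37],84.5)
t=grab("top");s=grab("scene")
for n,im,bx in(("top",t,(150,130,460,260)),("scene",s,(230,120,460,290))):
    for e,r,ar,m in blobs(im,bx,150): print(n,round(r,1),ar,m.round(1),onz(n,*m,5)[:2].round(),onz(n,*m,70)[:2].round())
E
```

```text
at [445.4 230.3 148.2] [179.9  -0.   84.4] F [-0.1 -0.8 -0.1] w 85.2 t 9.8
go [444.5, 231, 37] 84.5 : [ 0.05 -0.12 11.12] [ 0.1 -0.  -0.1]
top 11.3 192.5 [193.5 241.3] [398. 486.] [399. 463.]
top 4.3 21.0 [257.2 228.9] [446. 236.] [444. 224.]
top 11.2 97.0 [451.3 216.8] [ 490. -529.] [ 487. -507.]
top 10.8 115.5 [332.1 202.9] [547. -59.] [542. -58.]
top 9.8 256.5 [194.5 205.7] [538. 487.] [533. 464.]
top 14.0 279.5 [226.7 201.4] [555. 359.] [549. 341.]
top 7.8 40.0 [322.1 194.4] [581. -20.] [574. -20.]
top 9.9 136.0 [335.1 188.1] [606. -72.] [598. -70.]
top 4.6 52.0 [383.7 183.7] [ 623. -265.] [ 614. -255.]
top 20.2 1207.5 [279.3 183.1] [627. 151.] [618. 142.]
scene 6.6 22.5 [453.9 261.7] [975. 212.] [999. 154.]
scene 5.7 68.0 [263.4 253.6] [ 563. -224.] [ 612. -255.]
scene 4.2 35.0 [443.1 245.5] [912. 243.] [939. 183.]
scene 13.6 77.5 [451.9 250.7] [944. 246.] [970. 186.]
scene 9.6 65.5 [452.6 236.9] [908. 299.] [936. 236.]
scene 22.7 646.5 [360.9 205.9] [604. 175.] [651. 119.]
scene 14.2 345.5 [380.3 176.6] [534. 353.] [585. 286.]
scene 4.1 26.5 [342.3 164.7] [385. 293.] [445. 230.]
scene 9.5 143.0 [403.9 164.2] [540. 485.] [591. 410.]
```

Request:
move_arm(increments=[[0,-0.1,3,0,0,0],[0,-0.1,6,0,0,0],[0,-0.1,9,0,0,0],[0,-0.1,10.5,0,0,0],[0,-0.1,11.1,0,0,0],[0,-0.1,11.1,0,0,0]])

```text
clock: 10.5
eef_pos: [442.8, 230.5, 36.3]
tool_rot: [-3.141, 0.001, 1.474]
force: [0.3, 0.6, 1.0]
width: 85.2
```

Request:
move_arm(increments=[[0,0,0,0,0,0],[0,0,0,0,0,0],[0,0,0,0,0,0],[0,0,0,0,0,0],[0,0,0,0,0,0],[0,0,0,0,0,0],[0,0,0,0,0,0]], grip=-1)

```text
clock: 11.2
eef_pos: [443.0, 231.5, 37.7]
tool_rot: [3.14, -0.001, 1.475]
force: [-0.9, -0.1, 5.0]
width: 34.1
```

Request:
move_arm(increments=[[0,0,-3,0,0,0],[0,0,-7,0,0,0],[0,0,-11,0,0,0],[0,0,-15,0,0,0],[0,0,-18,0,0,0],[0,0,-18,0,0,0],[0,0,-18,0,0,0]])

```text
clock: 11.9
eef_pos: [442.2, 231.4, 217.2]
tool_rot: [3.141, -0.001, 1.475]
force: [0.0, -0.7, -1.7]
width: 34.7
```

```bash
python3 - <<'E'
from h import *
go([584.2,-4.8,217],84.5)
E
```

```text
at [442.2 231.4 217.2] [ 1.80e+02 -1.00e-01  8.45e+01] F [ 0.  -0.7 -1.7] w 34.7 t 11.9
go [584.2, -4.8, 217] 84.5 : [-22.16  16.39   0.  ] [ 0.  -0.1  0. ]
```

Request:
move_arm(increments=[[-4,3,0,0,0,0],[-8,6,0,0,0,0],[-12,9,0,0,0,0],[-16,12,0,0,0,0],[-19.5,14.5,0,0,0,0],[-22.1,16.4,0,0,0,0],[-22.1,16.4,0,0,0,0],[-22.1,16.4,0,0,0,0],[-22.1,16.4,3,0,0,0]])

```text
clock: 12.8
eef_pos: [586.3, -3.2, 188.3]
tool_rot: [3.137, -0.002, 1.476]
force: [0.2, 0.5, -1.1]
width: 34.4
```

```bash
python3 - <<'E'
from h import *
go([584.2,-4.8,48],84.5)
s=grab("scene");t=grab("top")
A=cv2.resize(t[160:225,295:360],(390,390),interpolation=2);B=cv2.resize(s[165:230,280:345],(390,390),interpolation=2)
cv2.imwrite("pics/c4.png",np.hstack([A,B]))
E
```

```text
at [586.3  -3.2 188.3] [ 1.797e+02 -1.000e-01  8.460e+01] F [ 0.2  0.5 -1.1] w 34.4 t 12.8
go [584.2, -4.8, 48] 84.5 : [-0.21 -0.26 14.03] [ 0.3 -0.1  0.1]
```

View pics/c4.png

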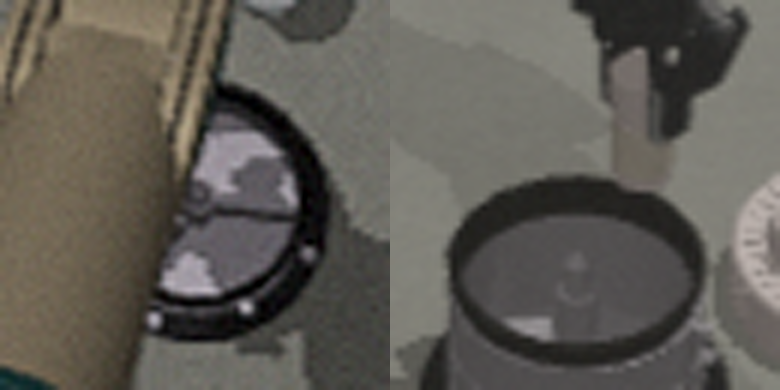

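The pot hangs upright above the bay (crop 640,120). I'll lower it in.

Request:
move_arm(increments=[[0,-0.1,3,0,0,0],[0,-0.1,6,0,0,0],[0,-0.1,8,0,0,0],[0,-0.1,10,0,0,0],[0,-0.1,12,0,0,0],[0,-0.1,13,0,0,0],[0,-0.1,13.6,0,0,0],[0,-0.1,13.9,0,0,0],[0,-0.1,14.0,0,0,0],[0,-0.1,14.0,0,0,0]])

```text
clock: 13.9
eef_pos: [585.1, -3.7, 48.9]
tool_rot: [3.138, -0.001, 1.476]
force: [-3.4, -0.1, 8.5]
width: 34.3
```

Request:
move_arm(increments=[[0,0,0,0,0,0],[0,0,0,0,0,0],[0,0,0,0,0,0],[0,0,0,0,0,0],[0,0,0,0,0,0]], grip=0.05)

```text
clock: 14.4
eef_pos: [583.1, -4.3, 48.7]
tool_rot: [-3.141, -0.0, 1.475]
force: [-4.9, -1.4, 10.0]
width: 44.7
```

Request:
move_arm(increments=[[0,0,-1,0,0,0],[0,0,-3,0,0,0],[0,0,-6,0,0,0],[0,0,-10,0,0,0],[0,0,-14,0,0,0],[0,0,-14,0,0,0],[0,0,-14,0,0,0]])

```text
clock: 15.1
eef_pos: [584.2, -3.8, 188.6]
tool_rot: [3.139, -0.001, 1.476]
force: [-0.1, 0.4, -0.6]
width: 44.7
```

```bash
python3 - <<'E'
from h import *
go([613,-255,150],84.5)
go([613,-255,150],144.5)
E
```

```text
at [584.2  -3.8 188.6] [ 1.798e+02 -1.000e-01  8.450e+01] F [-0.1  0.4 -0.6] w 44.7 t 15.1
go [613, -255, 150] 84.5 : [-24.73   5.24   3.85] [ 0.2 -0.1  0. ]
at [584.2  -3.8 188.6] [ 1.798e+02 -1.000e-01  8.450e+01] F [-0.1  0.4 -0.6] w 44.7 t 15.1
go [613, -255, 150] 144.5 : [-24.73   5.24   3.85] [  0.2   0.  -60. ]
```

Request:
move_arm(increments=[[-5,1,0,0,0,-8],[-10,2,0,0,0,-16],[-15,3,1,0,0,-24],[-20,4,2,0,0,-32],[-23,5,3,0,0,-40],[-24.7,5.2,3.8,0,0,-48],[-24.7,5.2,3.8,0,0,-56],[-24.7,5.2,3.8,0,0,-60],[-24.7,5.2,3.8,0,0,-60],[-24.7,5.2,3.8,0,0,-60]], grip=1)

```text
clock: 16.1
eef_pos: [611.0, -254.8, 147.8]
tool_rot: [-3.141, -0.002, 2.52]
force: [0.6, 0.1, -0.1]
width: 85.4
```

```bash
python3 - <<'E'
from h import *
go([613,-255,37],144.5)
s=grab("scene","scene2");t=grab("top","top2")
A=cv2.resize(t[160:225,295:360],(390,390),interpolation=2);B=cv2.resize(s[165:230,280:345],(390,390),interpolation=2)
cv2.imwrite("pics/c5.png",np.hstack([A,B]))
for n,im,bx in(("top",t,(150,130,460,260)),("scene",s,(230,120,460,290))):
    for e,r,ar,m in blobs(im,bx,150): print(n,round(r,1),ar,m.round(1),onz(n,*m,5)[:2].round(),onz(n,*m,75)[:2].round())
E
```

```text
at [ 611.  -254.8  147.8] [-1.800e+02 -1.000e-01  1.444e+02] F [ 0.6  0.1 -0.1] w 85.4 t 16.1
go [613, -255, 37] 144.5 : [-0.2   0.1  11.08] [-0.  -0.1 -0.1]
top 11.5 192.0 [196.7 241.3] [398. 474.] [399. 450.]
top 11.2 97.0 [451.3 216.8] [ 490. -529.] [ 487. -506.]
top 10.8 112.5 [332. 203.] [547. -59.] [541. -58.]
top 9.8 256.0 [194.5 205.7] [538. 487.] [533. 462.]
top 14.0 542.5 [227.9 206.5] [535. 354.] [529. 335.]
top 5.4 53.0 [318.1 190.3] [598.  -4.] [589.  -6.]
top 9.9 130.0 [335.1 188.1] [606. -72.] [597. -70.]
top 20.1 1200.5 [279.3 183.1] [627. 150.] [617. 142.]
scene 7.7 25.0 [454.2 262. ] [977. 212.] [1003.  149.]
scene 13.6 80.5 [451.7 250.8] [944. 245.] [971. 180.]
scene 13.8 101.5 [449.3 239.9] [909. 279.] [940. 212.]
scene 4.7 45.5 [320.6 210. ] [527.  50.] [583.  -1.]
scene 22.8 656.0 [360.8 205.9] [604. 175.] [654. 115.]
scene 14.2 356.0 [380.5 176.6] [534. 354.] [589. 282.]
scene 9.5 144.5 [403.9 164.2] [540. 485.] [595. 405.]
scene 9.6 71.0 [251.6 122. ] [-107.  200.] [-10. 138.]
```

View pics/c5.png

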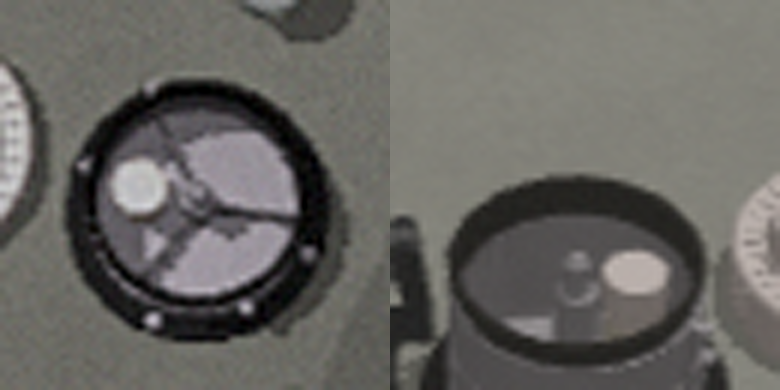

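Pot B stands upright in its compartment (crop top (139,186), scene (636,271)). Now pot A.

Request:
move_arm(increments=[[-0.1,0.1,3,0,0,0],[-0.1,0.1,6,0,0,0],[-0.1,0.1,9,0,0,0],[-0.1,0.1,10.5,0,0,0],[-0.1,0.1,11.1,0,0,0],[-0.1,0.1,11.1,0,0,0]])

```text
clock: 16.8
eef_pos: [612.9, -255.0, 37.6]
tool_rot: [-3.141, -0.001, 2.522]
force: [-0.0, -0.1, 0.7]
width: 85.5
```

Request:
move_arm(increments=[[0,0,0,0,0,0],[0,0,0,0,0,0],[0,0,0,0,0,0],[0,0,0,0,0,0],[0,0,0,0,0,0],[0,0,0,0,0,0],[0,0,0,0,0,0]], grip=-1)

```text
clock: 17.5
eef_pos: [613.8, -255.4, 39.0]
tool_rot: [3.141, 0.002, 2.522]
force: [-0.8, -0.4, 6.3]
width: 34.9
```

Request:
move_arm(increments=[[0,0,-3,0,0,0],[0,0,-7,0,0,0],[0,0,-11,0,0,0],[0,0,-15,0,0,0],[0,0,-18,0,0,0],[0,0,-18,0,0,0],[0,0,-18,0,0,0]])

```text
clock: 18.2
eef_pos: [612.8, -255.1, 218.2]
tool_rot: [3.141, 0.001, 2.522]
force: [-0.9, 1.1, -0.5]
width: 34.7
```

```bash
python3 - <<'E'
from h import *
go([608.5,-60.4,217],144.5)
E
```

```text
at [ 612.8 -255.1  218.2] [180.    0.  144.5] F [-0.9  1.1 -0.5] w 34.7 t 18.2
go [608.5, -60.4, 217] 144.5 : [11.66 15.6   0.11] [ 0.  0. -0.]
```

Request:
move_arm(increments=[[3,4,0,0,0,0],[6,8,0,0,0,0],[9,12,0,0,0,0],[11,14.7,0,0,0,0],[11.7,15.6,0,0,0,0],[11.7,15.6,0,0,0,0],[11.7,15.6,3,0,0,0],[11.7,15.6,6,0,0,0],[11.7,15.6,9,0,0,0],[11.7,15.6,11.5,0,0,0],[11.7,15.6,13.5,0,0,0],[11.7,15.6,15,0,0,0],[11.7,15.6,16,0,0,0],[11.7,15.6,16.6,0,0,0],[11.7,15.6,16.8,0,0,0],[11.7,15.6,16.8,0,0,0]])

```text
clock: 19.8
eef_pos: [607.6, -62.4, 50.6]
tool_rot: [-3.139, 0.0, 2.52]
force: [-2.4, -0.6, 8.0]
width: 34.4
```

Request:
move_arm(increments=[[0,0,0,0,0,0],[0,0,0,0,0,0],[0,0,0,0,0,0],[0,0,0,0,0,0],[0,0,0,0,0,0]], grip=0.03)

```text
clock: 20.3
eef_pos: [609.0, -61.1, 51.5]
tool_rot: [3.141, 0.002, 2.521]
force: [-3.3, -0.6, 7.2]
width: 43.9
```

Request:
move_arm(increments=[[0,0,-1,0,0,0],[0,0,-3,0,0,0],[0,0,-6,0,0,0],[0,0,-10,0,0,0],[0,0,-14,0,0,0],[0,0,-14,0,0,0],[0,0,-14,0,0,0]])

```text
clock: 21.0
eef_pos: [609.2, -60.5, 191.6]
tool_rot: [3.14, 0.003, 2.522]
force: [-0.8, -0.5, -1.4]
width: 44.2
```

```bash
python3 - <<'E'
from h import *
go([535,354,150],144.5)
s=grab("scene","scene3")
for e,r,ar,m in blobs(s,(230,120,440,290),150): print(round(r,1),ar,m.round(1),onz("scene",*m,5)[:2].round(),onz("scene",*m,80)[:2].round())
E
```

```text
at [609.2 -60.5 191.6] [179.9   0.2 144.5] F [-0.8 -0.5 -1.4] w 44.2 t 21.0
go [535, 354, 150] 144.5 : [30.14 29.42  4.12] [ 0.1  0.2 -0. ]
4.5 21.0 [311.5 219.8] [544.  -7.] [603. -58.]
4.7 44.5 [320.7 209.9] [528.  51.] [587.  -5.]
22.8 658.0 [360.8 205.9] [604. 175.] [658. 110.]
14.2 357.0 [380.5 176.6] [534. 354.] [593. 277.]
9.5 144.5 [403.9 164.2] [540. 485.] [599. 399.]
10.3 87.0 [249.2 145.9] [41. 84.] [135.  26.]
```

Request:
move_arm(increments=[[3.5,3.4,0,0,0,0],[7,6.8,0,0,0,0],[10.5,10.2,0,0,0,0],[14,13.7,0,0,0,0],[17.5,17.1,0,0,0,0],[21,20.5,0,0,0,0],[24.5,23.9,0,0,0,0],[27.5,26.9,1,0,0,0],[29.5,28.8,3,0,0,0],[30.1,29.4,4,0,0,0],[30.1,29.4,4,0,0,0],[30.1,29.4,4,0,0,0]], grip=1)

```text
clock: 22.25
eef_pos: [534.7, 351.4, 149.2]
tool_rot: [-3.139, 0.001, 2.52]
force: [0.1, -1.0, 0.8]
width: 85.3
```

```bash
python3 - <<'E'
from h import *
go([535,354,9],144.5)
s=grab("scene");t=grab("top")
A=cv2.resize(t[160:225,295:360],(390,390),interpolation=2);B=cv2.resize(s[165:230,280:345],(390,390),interpolation=2)
C_=cv2.resize(s[130:200,340:432],(390,297),interpolation=2);D=cv2.resize(t[170:240,200:292],(390,297),interpolation=2)
g=cv2.cvtColor(s,cv2.COLOR_BGR2GRAY);print(g[168:188,372:392])
cv2.imwrite("pics/c6.png",np.vstack([np.hstack([A,B])[60:350],np.hstack([D,C_])]))
for n,im,bx in(("top",t,(150,130,460,260)),("scene",s,(230,120,440,290))):
    for e,r,ar,m in blobs(im,bx,150): print(n,round(r,1),ar,e.round(1),m.round(1),onz(n,*m,5)[:2].round(),onz(n,*m,80)[:2].round())
E
```

```text
at [534.7 351.4 149.2] [-1.799e+02  1.000e-01  1.444e+02] F [ 0.1 -1.   0.8] w 85.3 t 22.25
go [535, 354, 9] 144.5 : [ 0.14  0.27 14.02] [-0.1  0.1 -0.1]
[[128 135 146 152 153 152 148 146 151 151 149 151 146 134 127 127 126 127
  129 127]
 [155 138 126 159 171 170 169 169 168 167 164 150 140 135 152 154 134 129
  128 129]
 [158 171 171 172 170 171 170 166 162 163 162 168 168 169 165 149 147 154
  134 128]
 [171 170 170 169 170 166 158 154 152 153 155 158 164 169 170 171 161 135
  147 145]
 [157 156 155 155 154 153 152 132 101 102 116 136 156 164 170 170 169 169
  159 138]
 [155 155 155 154 149 142 145 122 100 100  97 110 143 154 160 169 169 169
  170 162]
 [155 154 154 150 129 103 105 102 101 101  97  99 123 153 153 154 157 155
  156 161]
 [153 155 154 142  97  92 101 106 103 102 104 105 110 132 156 156 155 156
  157 156]
 [153 155 144 106  94  91  94  96  98 102 103  99  97 123 156 155 156 156
  156 156]
 [153 154 152 142  96  92  95  97  99  97  98  96 103 131 156 156 156 155
  157 158]
 [106 104 106 104 104  98  99  98  98  99  99  97 117 147 156 155 155 156
  157 156]
 [104 104 1
[... 858 characters left out ...]
6.8] [ 490. -529.] [ 486. -504.]
top 10.8 117.5 [332. 203.] [332.1 202.9] [547. -59.] [541. -58.]
top 10.9 115.5 [229.5 200. ] [228.9 198. ] [569. 351.] [561. 331.]
top 5.8 54.0 [319.2 190.5] [318.1 190.4] [597.  -4.] [588.  -5.]
top 7.0 63.5 [333.  184.5] [332.5 184.9] [619. -61.] [609. -60.]
top 20.2 1209.5 [279. 183.] [279.2 183.2] [627. 151.] [616. 141.]
scene 4.6 23.5 [311.5 220. ] [311.4 219.6] [544.  -6.] [602. -58.]
scene 4.6 45.0 [320.5 210. ] [320.6 209.9] [527.  50.] [587.  -5.]
scene 22.7 647.5 [359.6 206.9] [360.9 205.9] [604. 175.] [658. 110.]
scene 13.6 180.0 [380.5 176. ] [382.2 175.7] [535. 363.] [594. 285.]
scene 9.3 140.0 [404.  164.5] [403.9 164.3] [541. 485.] [599. 399.]
```

View pics/c6.png

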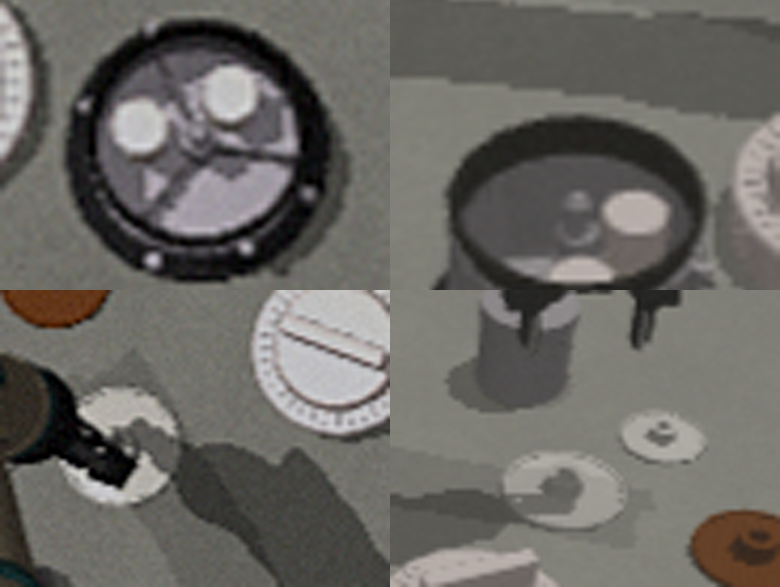

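Both pots are upright in their bays (crop tops (139,127) and (230,95)). The ring is unmoved at about (534.5,354). I'll descend onto its hub.

Request:
move_arm(increments=[[0,0.1,3,0,0,0],[0,0.1,6,0,0,0],[0,0.1,9,0,0,0],[0,0.1,12,0,0,0],[0,0.1,13.6,0,0,0],[0,0.1,14,0,0,0],[0,0.1,14,0,0,0]])

```text
clock: 23.05
eef_pos: [535.4, 354.3, 10.3]
tool_rot: [3.141, 0.0, 2.521]
force: [0.7, -0.1, -0.4]
width: 85.3
```

Request:
move_arm(increments=[[0,0,0,0,0,0],[0,0,0,0,0,0],[0,0,0,0,0,0],[0,0,0,0,0,0],[0,0,0,0,0,0],[0,0,0,0,0,0],[0,0,0,0,0,0]], grip=-1)

```text
clock: 23.75
eef_pos: [535.1, 355.2, 11.4]
tool_rot: [3.14, 0.001, 2.522]
force: [-1.2, -0.6, 6.9]
width: 36.9
```

Request:
move_arm(increments=[[0,0,-2,0,0,0],[0,0,-5,0,0,0],[0,0,-9,0,0,0],[0,0,-13,0,0,0],[0,0,-17,0,0,0],[0,0,-20,0,0,0],[0,0,-20,0,0,0],[0,0,-20,0,0,0]])

```text
clock: 24.55
eef_pos: [534.4, 354.8, 210.2]
tool_rot: [3.141, 0.0, 2.522]
force: [-0.0, -1.0, -1.5]
width: 36.6
```

```bash
python3 - <<'E'
from h import *
go([580.8,-40.6,209],144.5)
s=grab("scene");t=grab("top")
C_=cv2.resize(s[75:200,320:470],(390,325),interpolation=2);D=cv2.resize(t[130:255,180:330],(390,325),interpolation=2)
cv2.imwrite("pics/c7.png",np.hstack([D,C_]))
E
```

```text
at [534.4 354.8 210.2] [180.    0.  144.5] F [-0.  -1.  -1.5] w 36.6 t 24.55
go [580.8, -40.6, 209] 144.5 : [-26.74 -29.49   0.1 ] [ 0.  0. -0.]
```

View pics/c7.png

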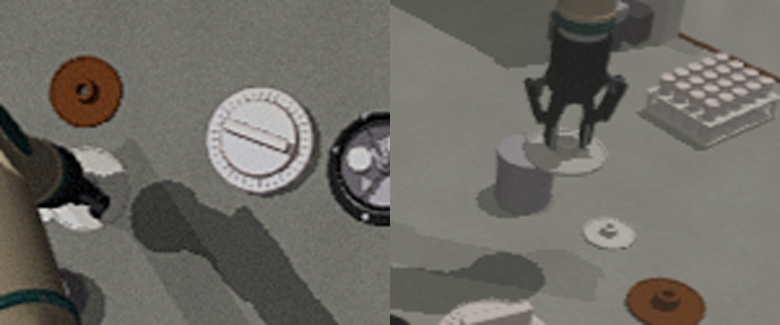

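The ring is held level. I'll carry it above the rod and check the alignment there.

Request:
move_arm(increments=[[-3.4,-3.7,0,0,0,0],[-6.8,-7.4,0,0,0,0],[-10.2,-11.1,0,0,0,0],[-13.6,-15,0,0,0,0],[-17,-18.8,0,0,0,0],[-20.4,-22.5,0,0,0,0],[-23.8,-26.2,0,0,0,0],[-26,-28.7,0,0,0,0],[-26.7,-29.5,0,0,0,0],[-26.7,-29.5,0,0,0,0],[-26.7,-29.5,3,0,0,0],[-26.7,-29.5,6,0,0,0],[-26.7,-29.5,7,0,0,0],[-26.7,-29.5,7,0,0,0],[-26.7,-29.5,7,0,0,0]])

```text
clock: 26.15
eef_pos: [581.2, -39.3, 140.3]
tool_rot: [3.141, 0.0, 2.523]
force: [0.1, 0.2, -1.4]
width: 36.6
```

```bash
python3 - <<'E'
from h import *
go([580.8,-40.6,125],144.5)
p=ctrl.read_state()["eef_pos"]; zf=p[2]-11+7
for n,b in(("scene",(260,160,360,240)),("top",(290,150,370,230))):
    im=grab(n,n+"5"); h=cv2.cvtColor(im,cv2.COLOR_BGR2HSV); q=proj(n,[p[0],p[1],zf]); print(n,"flange pred",q)
    for th in(120,140):
        for e,r,a,m in blobs(im,b,th,15): print(th,e.round(1),round(r,1),a,m.round(1))
s=cv2.imread("pics/scene5.png");t=cv2.imread("pics/top5.png")
cv2.imwrite("pics/c8.png",np.hstack([cv2.resize(t[160:225,295:360],(390,390),interpolation=2),cv2.resize(s[160:225,278:343],(390,390),interpolation=2)]))
E
```

```text
at [581.2 -39.3 140.3] [180.    0.  144.6] F [ 0.1  0.2 -1.4] w 36.6 t 26.15
go [580.8, -40.6, 125] 144.5 : [-0.04 -0.13  1.53] [0.  0.  0.1]
scene flange pred [311.79418709 200.64062914]
120 [346. 225.] 19.1 251.0 [346.2 232.7]
120 [269.5 210.5] 21.7 610.5 [270.3 214. ]
120 [312.  190.6] 6.7 81.0 [312.1 189.9]
120 [333.9 191. ] 39.9 1700.0 [341.8 189. ]
120 [279.  171.1] 22.0 584.5 [280.8 168.9]
140 [353.6 208. ] 6.7 64.0 [354.4 207.9]
140 [315.8 203.5] 14.0 150.0 [319.8 205.3]
140 [352.7 206. ] 16.3 249.5 [347.6 203.9]
140 [311.5 192. ] 4.9 34.0 [311.5 192.1]
top flange pred [327.12055516 190.35396008]
120 [290. 183.] 17.0 166.5 [294.1 182. ]
120 [339.1 155.5] 6.1 64.0 [339.2 154.3]
140 [290.5 183. ] 16.0 147.0 [294.2 182.3]
```

View pics/c8.png

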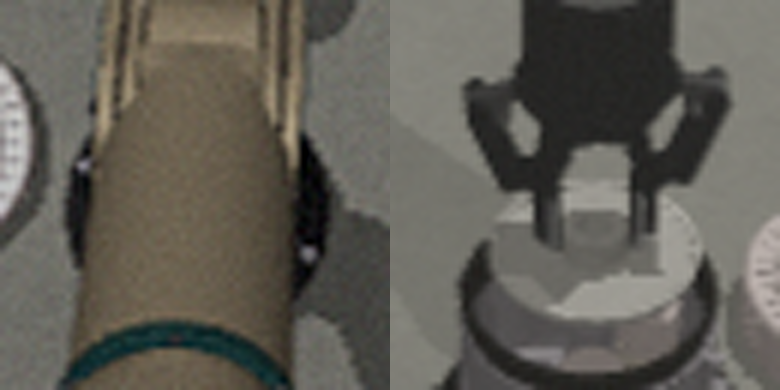

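The ring's ellipse centre is at about scene (312.0,201.2) against a predicted (311.8,200.6), so it is aligned. I'll lower it with force checks.

Request:
move_arm(increments=[[0,0.05,1,0,0,0],[0,0.05,1.7,0,0,0],[0,0.05,2.2,0,0,0],[0,0.05,2.6,0,0,0],[0,0.05,2.8,0,0,0],[0,0.05,2.8,0,0,0]])

```text
clock: 26.85
eef_pos: [580.7, -40.1, 111.4]
tool_rot: [-3.141, -0.001, 2.522]
force: [0.1, 0.2, -1.8]
width: 36.5
```

The rod tip is inside the bore with no contact force. Continuing down.

Request:
move_arm(increments=[[0,0,0.5,0,0,0],[0,0,1,0,0,0],[0,0,1.4,0,0,0],[0,0,1.65,0,0,0],[0,0,1.75,0,0,0],[0,0,1.75,0,0,0]])

```text
clock: 27.45
eef_pos: [580.7, -40.0, 94.4]
tool_rot: [-3.141, -0.0, 2.522]
force: [-1.3, 0.5, 1.2]
width: 36.6
```

Request:
move_arm(increments=[[0,0,0,0,0,0],[0,0,0,0,0,0],[0,0,0,0,0,0],[0,0,0,0,0,0],[0,0,0,0,0,0],[0,0,-2,0,0,0],[0,0,-5,0,0,0],[0,0,-10,0,0,0],[0,0,-12,0,0,0],[0,0,-12,0,0,0],[0,0,-12,0,0,0]], grip=0.35)

```text
clock: 28.55
eef_pos: [580.7, -40.0, 214.3]
tool_rot: [3.141, 0.0, 2.522]
force: [-0.3, 1.4, -0.9]
width: 57.8
```

```bash
python3 - <<'E'
from h import *
go([621.5,148.7,210],69.5)
E
```

```text
at [580.7 -40.  214.3] [180.    0.  144.5] F [-0.3  1.4 -0.9] w 57.8 t 28.55
go [621.5, 148.7, 210] 69.5 : [ 7.64 17.73  0.43] [ 0. -0. 75.]
```

Request:
move_arm(increments=[[1.5,3.5,0,0,0,8],[3,7,0,0,0,16],[4.5,10.5,0,0,0,24],[6,14,0.2,0,0,32],[7,16.3,0.3,0,0,40],[7.6,17.7,0.4,0,0,48],[7.6,17.7,0.4,0,0,56],[7.6,17.7,0.4,0,0,64],[7.6,17.7,0.4,0,0,72],[7.6,17.7,0.4,0,0,75],[7.6,17.7,0.4,0,0,75],[7.6,17.7,0.4,0,0,75]], grip=1)

```text
clock: 29.75
eef_pos: [621.1, 148.1, 208.8]
tool_rot: [-3.14, 0.002, 1.214]
force: [-0.1, -0.4, -1.0]
width: 85.4
```

```bash
python3 - <<'E'
from h import *
go([621.5,148.7,60],69.5)
s=grab("scene");t=grab("top")
cv2.imwrite("pics/c9.png",np.hstack([cv2.resize(t[160:225,260:360],(600,390),interpolation=2),cv2.resize(s[185:235,285:310+75],(200,100)),])if 0 else np.vstack([cv2.resize(t[160:225,250:360],(660,390),interpolation=2)[:330],cv2.resize(s[185:235,285:395],(660,300),interpolation=2)[:265]]))
for n,im,bx in(("top",t,(260,150,360,230)),("scene",s,(280,180,400,240))):
    for e,r,ar,m in blobs(im,bx,140): print(n,round(r,1),ar,e.round(1),m.round(1),onz(n,*m,28)[:2].round(1),onz(n,*m,88)[:2].round(1))
E
```

```text
at [621.1 148.1 208.8] [-1.799e+02  1.000e-01  6.960e+01] F [-0.1 -0.4 -1. ] w 85.4 t 29.75
go [621.5, 148.7, 60] 69.5 : [ 0.09  0.05 14.88] [-0.1  0.1  0.1]
top 14.6 112.5 [278.5 194. ] [278.8 198.5] [563.3 149.1] [557.2 141.5]
top 14.8 327.0 [327.7 191.7] [332.3 189.2] [599.1 -60.1] [591.5 -58.9]
top 17.3 534.5 [281.2 180.8] [283.3 181. ] [632.4 132.1] [623.4 125.1]
scene 16.8 219.5 [311.4 211.5] [308.9 215.3] [540.  -14.8] [587.8 -56.4]
scene 19.8 431.0 [362.5 207.5] [366.4 209.7] [646.6 155.6] [688.3 104.1]
scene 18.6 177.0 [356.  197.5] [353.7 195.5] [564.9 175. ] [611.3 122.4]
```

View pics/c9.png

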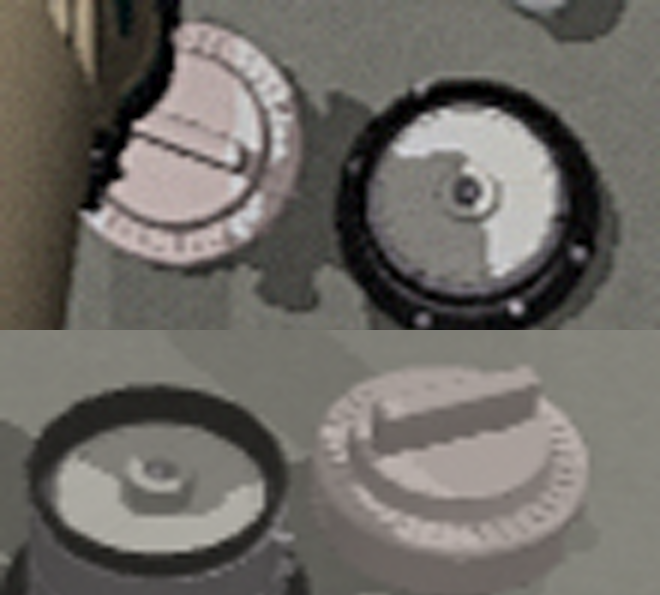

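The ring sits level on the rod, with the rod tip visible in its bore at crop (466,190). The lid is as I left it. Grasping the lid.

Request:
move_arm(increments=[[0.05,0.05,3,0,0,0],[0.05,0.05,6,0,0,0],[0.05,0.05,9,0,0,0],[0.05,0.05,12,0,0,0],[0.05,0.05,14,0,0,0],[0.05,0.05,14.8,0,0,0],[0.05,0.05,14.8,0,0,0]])

```text
clock: 30.55
eef_pos: [621.8, 148.2, 61.3]
tool_rot: [-3.14, 0.001, 1.213]
force: [0.8, -0.7, 0.1]
width: 85.4
```

Request:
move_arm(increments=[[0,0,0,0,0,0],[0,0,0,0,0,0],[0,0,0,0,0,0],[0,0,0,0,0,0],[0,0,0,0,0,0],[0,0,0,0,0,0],[0,0,0,0,0,0],[0,0,0,0,0,0]], grip=-1)

```text
clock: 31.35
eef_pos: [623.0, 148.7, 63.1]
tool_rot: [3.141, -0.001, 1.213]
force: [-0.9, 0.5, 5.5]
width: 17.2
```

Request:
move_arm(increments=[[0,0,-2,0,0,0],[0,0,-5,0,0,0],[0,0,-9,0,0,0],[0,0,-13,0,0,0],[0,0,-16,0,0,0],[0,0,-18,0,0,0],[0,0,-18,0,0,0],[0,0,-18,0,0,0]])

```text
clock: 32.15
eef_pos: [621.7, 148.5, 241.1]
tool_rot: [-3.14, 0.001, 1.213]
force: [-0.4, 0.0, -2.7]
width: 17.1
```

```bash
python3 - <<'E'
from h import *
go([580.8,-40.6,240],69.5)
E
```

```text
at [621.7 148.5 241.1] [-179.9    0.    69.5] F [-0.4  0.  -2.7] w 17.1 t 32.15
go [580.8, -40.6, 240] 69.5 : [-19.15   2.79   0.12] [-0.1  0.  -0. ]
```

Request:
move_arm(increments=[[-3,0.4,0,0,0,0],[-6,0.9,0,0,0,0],[-10,1.5,0,0,0,0],[-14,2,0,0,0,0],[-17,2.5,0,0,0,0],[-19.1,2.8,0,0,0,0],[-19.1,2.8,0,0,0,0],[-19.1,2.8,3,0,0,0],[-19.1,2.8,6,0,0,0],[-19.1,2.8,8,0,0,0],[-19.1,2.8,9,0,0,0],[-19.1,2.8,9,0,0,0],[-19.1,2.8,9,0,0,0]])

```text
clock: 33.45
eef_pos: [581.2, -39.2, 152.0]
tool_rot: [-3.139, -0.0, 1.214]
force: [-1.9, 2.4, -4.8]
width: 16.8
```

```bash
python3 - <<'E'
from h import *
go([580.8,-40.6,134],69.5)
E
```

```text
at [581.2 -39.2 152. ] [-179.9   -0.    69.5] F [-1.9  2.4 -4.8] w 16.8 t 33.45
go [580.8, -40.6, 134] 69.5 : [-0.15  0.02  1.8 ] [-0.1 -0.   0. ]
```

Request:
move_arm(increments=[[-0.08,0,0.3,0,0,0],[-0.08,0,0.6,0,0,0],[-0.08,0,0.9,0,0,0],[-0.08,0,1.2,0,0,0],[-0.08,0,1.4,0,0,0],[-0.08,0,1.4,0,0,0]])

```text
clock: 34.05
eef_pos: [581.3, -39.6, 138.3]
tool_rot: [-3.14, -0.002, 1.214]
force: [-3.5, 5.5, 1.8]
width: 17.1
```

Request:
move_arm(increments=[[0,0,0.3,0,0,0],[0,0,0.6,0,0,0],[0,0,0.9,0,0,0],[0,0,1.2,0,0,0],[0,0,1.35,0,0,0],[0,0,1.35,0,0,0]])

```text
clock: 34.65
eef_pos: [581.3, -39.4, 125.8]
tool_rot: [-3.141, -0.002, 1.214]
force: [-5.3, 5.8, 8.7]
width: 16.6
```

Request:
move_arm(increments=[[0,0,0.15,0,0,0],[0,0,0.18,0,0,0],[0,0,0.18,0,0,5],[0,0,0.18,0,0,10],[0,0,0.18,0,0,15],[0,0,0.18,0,0,20],[0,0,0.18,0,0,25],[0,0,0.18,0,0,30],[0,0,0.18,0,0,35],[0,0,0.18,0,0,40],[0,0,0.18,0,0,45],[0,0,0.18,0,0,46],[0,0,0.18,0,0,46]])

```text
clock: 35.95
eef_pos: [580.9, -40.8, 124.3]
tool_rot: [-3.141, 0.001, 0.412]
force: [-6.5, 3.7, 9.8]
width: 17.0
```

```bash
python3 - <<'E'
from h import *
go([580.8,-40.6,134],24.5); print(ctrl.read_state()["torque"].round(2))
E
```

```text
at [580.9 -40.8 124.3] [-180.     0.    23.6] F [-6.5  3.7  9.8] w 17.0 t 35.95
go [580.8, -40.6, 134] 24.5 : [ 0.   -0.02 -0.97] [-0.   0.  -0.9]
[0.74 1.44 0.43]
```

Request:
move_arm(increments=[[0,0,-0.3,0,0,-0.5],[0,0,-0.6,0,0,-0.5],[0,0,-0.9,0,0,-0.5],[0,0,-1.1,0,0,-0.5],[0,0,-1.2,0,0,-0.5],[0,0,-1.2,0,0,-0.5]])

```text
clock: 36.55
eef_pos: [580.8, -40.7, 135.1]
tool_rot: [-3.141, 0.001, 0.419]
force: [-4.7, 2.9, 0.8]
width: 16.9
```

Request:
move_arm(increments=[[0,0,-0.1,0,0,0],[0,0,-0.2,0,0,0],[0,0,-0.2,0,0,0]])

```text
clock: 36.85
eef_pos: [580.7, -40.7, 135.3]
tool_rot: [-3.141, 0.002, 0.419]
force: [0.5, 1.4, -20.2]
width: 16.7
```

Pulling up gave -20 N with no movement, so the lid is locked. I'll relax, release and back off.

Request:
move_arm(increments=[[0,0,0.2,0,0,0],[0,0,0.2,0,0,0]])

```text
clock: 37.05
eef_pos: [580.8, -40.7, 135.2]
tool_rot: [-3.14, 0.001, 0.419]
force: [-4.1, 3.4, -8.5]
width: 16.8
```

Request:
move_arm(increments=[[0,0,0,0,0,0],[0,0,0,0,0,0],[0,0,0,0,0,0],[0,0,0,0,0,0],[0,0,0,0,0,0],[0,0,-2,0,0,0],[0,0,-5,0,0,0],[0,0,-10,0,0,0],[0,0,-14,0,0,0],[-5,18,-16,0,0,0],[-5,18,-16,0,0,0],[-5,18,-16,0,0,0],[-5,18,-16,0,0,0],[-5,18,-16,0,0,0],[-5,18,-16,0,0,0]], grip=1)

```text
clock: 38.55
eef_pos: [608.7, -226.9, 294.9]
tool_rot: [-3.142, 0.0, 0.416]
force: [-0.0, 1.0, -0.0]
width: 85.3
```

```bash
python3 - <<'E'
from h import *
t=grab("top","top9");s=grab("scene","scene9");t0=cv2.imread("pics/top0.png");s0=cv2.imread("pics/scene0.png")
for n,a,b,bx in(("top",t0,t,(300,165,355,220)),("scene",s0,s,(275,170,345,250))):
    for im in(a,b):
        for e,r,ar,m in blobs(im,bx,150,200): print(n,e.round(1),round(r,1),ar,m.round(1))
A=lambda im,b:cv2.resize(im[b[1]:b[3],b[0]:b[2]],(300,300),interpolation=2)
B=(297,160,357,220);D=(275,180,345,250)
cv2.imwrite("pics/c10.png",np.vstack([np.hstack([A(t0,B),A(t,B)]),np.hstack([A(s0,D),A(s,D)])]))
go([580,-40,300],24.5)
E
```

```text
top [327.4 191.7] 21.2 1342.5 [327.5 191.6]
top [327.7 191.4] 21.1 1301.5 [327.3 191. ]
scene [311.  207.5] 24.3 958.0 [310.8 209.4]
scene [311. 208.] 24.2 969.0 [311.  209.6]
at [ 609.3 -224.   294.6] [-179.9   -0.    24.1] F [-0.3 -0.6  1.1] w 85.3 t 38.65
go [580, -40, 300] 24.5 : [  4.84 -18.    -0.51] [-0.1 -0.  -0.4]
```

View pics/c10.png

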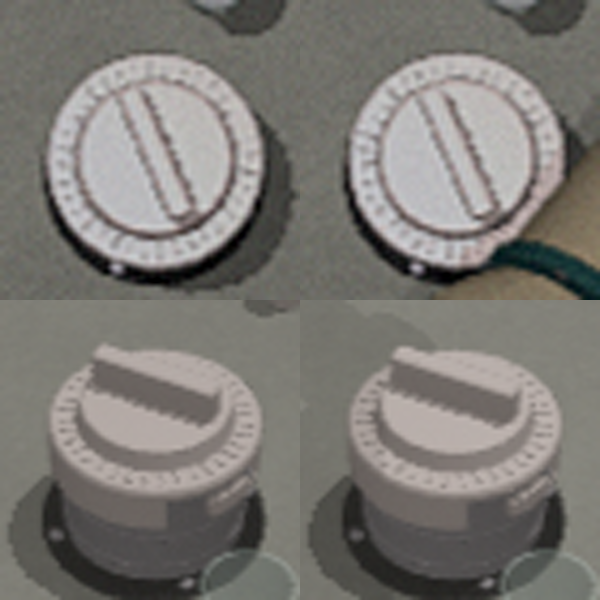

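Before and after match: same position, height and bar direction (start (120,95)–(185,215), now (420,95)–(485,215) in the side-by-side). Handing in.

```bash
python3 -c "
from cell import ctrl
print(ctrl.finish_job())"
```

```text
the job is handed in; nothing more can be done
None
```

The job is handed in after 38.7 s of robot time. I pressed and turned the lid off and stood it on the bench. Both pots present went upright into separate compartments, and the larger aluminium ring went on the rod's shoulder. I then put the lid back and turned it to lock.

**Last checks:**
- **Lid:** a pull of about 20 N did not move it, so it is locked. Its position, height and bar direction match the starting pictures within about 0.6 px.
- **Pots and ring:** the pots looked upright and the ring level, with the rod tip through its bore, before I closed the lid. They could not be seen afterwards.
- **Gripper:** it was open and about 180 mm clear of everything at hand-in.
- **Spray bottle, beaker and steel jar:** I never touched or handled them, but I made no separate before-and-after measurement of them.

**What did not go cleanly:**
- The fingers felt 7–10 N of upward contact while releasing each pot, possibly from the seal ring.
- The lid met up to about 8 N sideways while being refitted.

Both were harmless as far as the pictures show.

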